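Find the binding incubator cover by feel

TASK

One of the three raised covers on the bench incubator binds partway down because something has worked into its hinge. Swing every cover gently down by its tab and feel for it, never forcing it with more than 20 N at the tab: snap the two sound covers fully shut, and once you have felt the bind stand that cover right back up against its open stop for the technician. Leave everything else where it is.

Things in the scene. Friction and masses are not known exactly. Their poses are not given: they have to be found in the camera images.
- incubator: Three-chamber bench tube incubator, fixed: white housing 210 deep (x), 500 wide (y), 108 high (mm), front to the robot. Chambers at 130 mm pitch, each with a hinged cover; a closed control deck, 90 mm wide, continues it to the right (-y). Origin: on the bench under the middle chamber, 80 mm behind the front face. Its yaw is that of the covers; the hinge axes run along its y.
- cover_left (a joint): Angle of the left (+y) cover, rad: 0 shut, growing as it opens upward, 1.75 at its open stop (10 degrees past upright). Friction hinge: it stays where left; free, 1 to 3 N at the tab moves it down, up to 5 N up. Sound: at 0.11 to 0.04 rad a spring catch resists with 5 to 9 N at the tab, then snaps it to the hard stop at 0. Binding: stopped firmly somewhere in 0.3 to 0.8 rad, nothing to be seen.
- cover_middle (a joint): Angle of the middle cover, rad: 0 shut, growing as it opens upward, 1.75 at its open stop (10 degrees past upright). Friction hinge: it stays where left; free, 1 to 3 N at the tab moves it down, up to 5 N up. Sound: at 0.11 to 0.04 rad a spring catch resists with 5 to 9 N at the tab, then snaps it to the hard stop at 0. Binding: stopped firmly somewhere in 0.3 to 0.8 rad, nothing to be seen.
- cover_right (a joint): Angle of the right (-y) cover, rad: 0 shut, growing as it opens upward, 1.75 at its open stop (10 degrees past upright). Friction hinge: it stays where left; free, 1 to 3 N at the tab moves it down, up to 5 N up. Sound: at 0.11 to 0.04 rad a spring catch resists with 5 to 9 N at the tab, then snaps it to the hard stop at 0. Binding: stopped firmly somewhere in 0.3 to 0.8 rad, nothing to be seen.
- tab_left (a point): Point in the left (+y) cover's tab. Cover: grey slab 122 mm wide, 18 thick, free edge 147 from the hinge line; from the middle of that edge the tab sticks out 40 mm, 24 wide along the hinge axis, 12 thick. The point is mid-tab, 168 mm from the hinge line along the cover, 9 mm above the plane of hinge line and cover underside; shut, 117 mm above the bench, 18 mm in front of the housing.
- tab_middle (a point): Point in the middle cover's tab. Cover: grey slab 122 mm wide, 18 thick, free edge 147 from the hinge line; from the middle of that edge the tab sticks out 40 mm, 24 wide along the hinge axis, 12 thick. The point is mid-tab, 168 mm from the hinge line along the cover, 9 mm above the plane of hinge line and cover underside; shut, 117 mm above the bench, 18 mm in front of the housing.
- tab_right (a point): Point in the right (-y) cover's tab. Cover: grey slab 122 mm wide, 18 thick, free edge 147 from the hinge line; from the middle of that edge the tab sticks out 40 mm, 24 wide along the hinge axis, 12 thick. The point is mid-tab, 168 mm from the hinge line along the cover, 9 mm above the plane of hinge line and cover underside; shut, 117 mm above the bench, 18 mm in front of the housing.
- hinge_left (a point): Middle of the left (+y) cover's hinge axis, fixed on the housing 108 mm above the bench, level with the cover's underside when shut, 70 mm behind the incubator's origin.
- hinge_middle (a point): Middle of the middle cover's hinge axis, fixed on the housing 108 mm above the bench, level with the cover's underside when shut, 70 mm behind the incubator's origin.
- hinge_right (a point): Middle of the right (-y) cover's hinge axis, fixed on the housing 108 mm above the bench, level with the cover's underside when shut, 70 mm behind the incubator's origin.
- knuckle_left: Hinge knuckle of the left (+y) cover, out of sight in the housing, turning with the cover about its origin, the hinge point. When a bind stops the cover the knuckle takes the load, about 6 times the push at the tab: more than 20 N at the tab overloads it (the limit is 130 N at the knuckle). Nothing to handle.
- knuckle_middle: Hinge knuckle of the middle cover, out of sight in the housing, turning with the cover about its origin, the hinge point. When a bind stops the cover the knuckle takes the load, about 6 times the push at the tab: more than 20 N at the tab overloads it (the limit is 130 N at the knuckle). Nothing to handle.
- knuckle_right: Hinge knuckle of the right (-y) cover, out of sight in the housing, turning with the cover about its origin, the hinge point. When a bind stops the cover the knuckle takes the load, about 6 times the push at the tab: more than 20 N at the tab overloads it (the limit is 130 N at the knuckle). Nothing to handle.
- full_rack: Bystander, to be left alone: grey wire rack, 88 x 154 x 66 mm, full of red-capped sample tubes (102 mm high in all), on the left; origin: underside centre.
- scanner: Bystander, to be left alone: black barcode scanner on its round stand (base 116 mm across, 170 mm high), on the right; origin: underside centre of the base.
- bottle: Bystander, to be left alone: white plastic bottle with a white cap, 52 mm across, 125 mm high, standing at the left in front of the incubator; origin: underside centre.
- label_roll: Bystander, to be left alone: roll of white labels lying flat, 84 mm across, 36 mm high, in front of the incubator; origin: underside centre.
- marker: Bystander, to be left alone: white marker pen with a black cap lying flat, 133 mm long, 14 mm thick, in front of the incubator; origin: underside centre of its barrel.
- timer: Bystander, to be left alone: white square timer, 58 x 58 x 20 mm, lying loose on the incubator's control deck; origin: underside centre.

How it is judged (in metres and radians):
On the way:
1. the cover that binds has been swung down to where it binds (its hinge knuckle takes a load) (contact force between any of knuckle_left, knuckle_middle, knuckle_right and anything else above 10 N), for 0.05 s.
At the end, for the whole second after the job is handed in: Two covers are fully shut (below 0.025 rad), the third stands right up against its open stop (above 1.6 rad of 1.75), all three at rest and released (((value of joint cover_left above 1.6 rad and value of joint each of cover_middle, cover_right below 0.025 rad) or (value of joint cover_middle above 1.6 rad and value of joint each of cover_left, cover_right below 0.025 rad) or (value of joint cover_right above 1.6 rad and value of joint each of cover_left, cover_middle below 0.025 rad)) and velocity of joint cover_left between -0.05 and 0.05 rad/s and velocity of joint cover_middle between -0.05 and 0.05 rad/s and velocity of joint cover_right between -0.05 and 0.05 rad/s); the robot touches nothing.
It fails at once if a binding cover is forced: the load on a hinge knuckle passes 130 N (more than 20 N at the tab) (contact force between any of knuckle_left, knuckle_middle, knuckle_right and anything else above 130 N).
It fails at once if a bystander is pushed more than 4 cm out of place (the timer 3 cm) (distance of any of full_rack, scanner, bottle, label_roll, marker from where it was at the start of the episode above 0.04 m or distance of timer from where it was at the start of the episode above 0.03 m).
It also fails if it takes over 72 s, if anything falls off the work surface, if the arm or the gripper's body presses on something with over 40 N, if the wrist force passes 120 N, or if a joint passes its speed limit or range.

ROBOT

A 6-joint arm with a two-finger parallel gripper is mounted at the origin on the work surface. World frame = base frame: x ahead of the robot, y to its left, z up, the work surface at z = 0. Lengths are in m, angles in degrees, forces in N, time in s.
With the tool pointing down it reaches from about 0.35 to 0.775 m from the base axis. Payload 7.3 kg.
Tool frame: the origin (TCP) lies on the centre line of the jaws, within the pads' length; the fingertips stand nose_length ahead of it and the grasp point (between the pads) lies 11 mm behind it (nose_length is the distance from the TCP to the fingertips, in m); z points along the fingers, y is the line along which they close (so a half turn about z gives the same grasp; the last joint's range is limited). The gripper opens to 92 mm and grips with 3 to 60 N. Pads are 19 mm wide; open, the fingers measure 130 mm over their backs; the gripper's body (75 mm by 190 mm) begins 47 mm behind the grasp point.
Start: joints at [-75, 19.595, 87.324, -0, 73.075, -8.365], TCP at [0.208, -0.482, 0.235] pointing down, gripper open.
Joint ranges: [-145.02, 145.02], [-44.19, 115.74], [2.07, 154.8], [-57.11, 237.11], [16.16, 152.29], [-177.93, 177.93]. Speed limits (degrees/s): [147.25, 147.25, 180, 180, 180, 180].

INTERFACE

Orientations are given as [roll, pitch, yaw] about the fixed x, y, z axes, in that order (R = Rz(yaw) Ry(pitch) Rx(roll)).
In Python, from rig import observe, read_camera, finish_job, nose_length gives the robot as it stands. The module is installed in compiled form; this text tells all that it offers.
- The arm moves only by the tool send_rows, never from a script. Its argument "increments" is a list of rows, each an object with "xyz": the shift along the tool's x, y, z in m, a list of three; "roll": the turn about the tool's z in degrees; "hand": the opening, from 0 (shut) to 1 (fully open). In form: [{"xyz": [dx, dy, dz], "roll": roll, "hand": hand}, ...]. A call has 1 to 8 rows; each row shifts and turns the commanded pose from where the row before left it, along the tool's axes as they then stand; what a row does not reach is not made up. A row lasts 1/8 s, in which the tool goes at most 62.5 mm and 10.7 degrees, less where a joint would pass 70% of its speed; a pose out of reach is approached as far as the arm can. A call with a gripper value outside its range is refused whole. The fingers move at their own pace and stop on an object; "squeeze" is the grip in N (left out, the last holds). Time passes only in rows, so rows that do not move let the fingers close. It gives the time, the measured TCP pose, the force, the opening and the grip force at its end, in the units of the state.
- observe(): the state, without advancing time (a new reading comes with each control period).
- read_camera(name): name is "side" or "top" or "wrist"; returns a dict with "frame" (420x560x3 uint8, red, green, blue), "range_z" (420x560 float32, m along the optical axis (not along the pixel's ray), 0 where there is no reading), "fx", "fy", "cx", "cy" (pixels), "R" (3x3) and "t" (3): a world point X has camera coordinates R X + t. Camera axes: x right, y down, z forward; pixel columns grow to the right and rows downward; lengths in m; the calibration is good to about 2 mm. The wrist camera is an equidistant fisheye: a pixel r from the principal point sees the ray r / f radians off the axis. A picture is of the moment at which its call begins.
- finish_job(): hands the job in; it is judged then, once.
The state is a dict: "clock": time; "q": joint angles; "qvel": joint speeds; "tau": joint torques, N m; "position": TCP position; "tool_rot": TCP orientation; "wrist_force": force on the tool from outside, world axes, zero at the start; "moment": the same for the moment, N m; "width": opening from 0.0 (shut) to 1.0 (fully open); "grip_force": force on a finger pad.
Only numpy, scipy, OpenCV 4.12 (cv2) and the standard library are available. Lean on these libraries where they do the work, as an engineer would, in place of code of your own. Each camera call takes 0.05 s, during which the arm holds its last target. There are 200 camera calls.

## Working session

There is one attempt and no reset: what is moved stays moved. The work goes in short steps, Python scripts to look and compute and a tool call to move; the robot and the scene stay as the last step left them, time stands still between calls to the robot, and variables do not carry over. Pictures are saved under pics/ and viewed, at most 10 in all, crops included, and the job is handed in when it is done.

Besides the shell and the picture viewer there is one more tool, called after "Emit:" in YAML: its name, and indented under it one key for each argument. send_rows: Moves the arm, as the interface text tells. Its arguments: {"type":"object","properties":{"increments":{"type":"array","items":{"type":"object","properties":{"xyz":{"type":"array","items":{"type":"number"}},"roll":{"type":"number"},"hand":{"type":"number"}}}},"squeeze":{"type":"number"}},"required":["increments"]}

```bash
mkdir -p pics; cat > h.py <<'E'
import numpy as np, cv2
from rig import observe, read_camera, nose_length
E
python3 - <<'E'
from h import *
s=observe(); print(nose_length,{k:np.round(v,3).tolist() for k,v in s.items()})
for n in ["top","side"]:
    c=read_camera(n); np.savez(n+".npz",**c); cv2.imwrite(f"pics/{n}1.png",c["frame"][:,:,::-1]); 
    print(n,c["fx"],c["cx"],c["cy"],c["R"].round(3).tolist(),c["t"].round(3), (-c["R"].T@c["t"]).round(3))
E
```

```text
0.008 {'clock': 0.0, 'q': [-74.999, 19.634, 87.377, 0.001, 73.074, -8.366], 'qvel': [-0.016, 0.057, 0.132, -0.089, 0.012, -0.059], 'tau': [0.001, -43.124, -24.422, 0.072, 0.056, -0.0], 'position': [0.208, -0.482, 0.234], 'tool_rot': [-179.915, -0.014, 23.367], 'wrist_force': [0.015, -1.006, 0.003], 'moment': [-0.021, -0.017, 0.041], 'grip_force': 0.0, 'width': 1.004}
top 472.01032956206757 288.79513393671886 210.80951773460032 [[-0.028, -0.999, -0.024], [-0.991, 0.031, -0.128], [0.129, 0.02, -0.991]] [0.034 0.495 1.239] [ 0.331 -0.006  1.293]
side 426.58161209563633 279.4683332855188 211.6937367002113 [[0.544, 0.839, 0.007], [0.607, -0.387, -0.695], [-0.58, 0.382, -0.719]] [-0.298 -0.23   1.587] [ 1.222 -0.445  0.984]
```

View pics/top1.png

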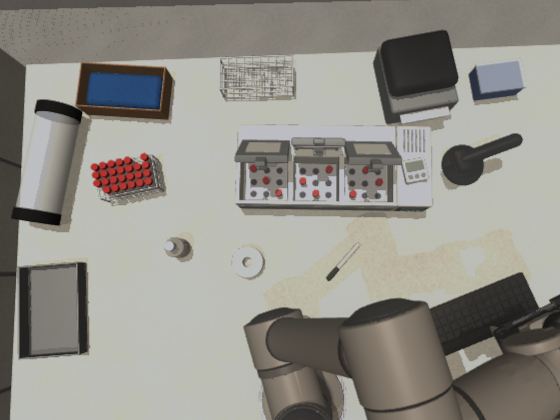

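View pics/side1.png

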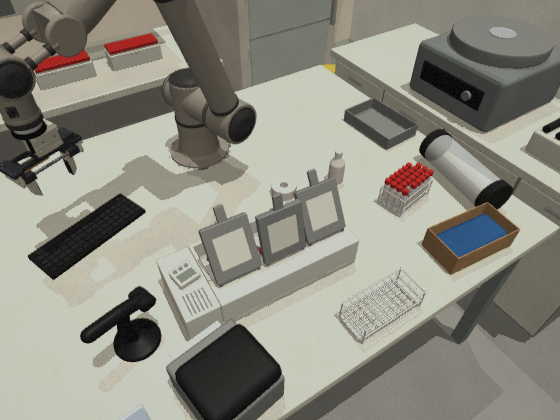

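The top view shows the incubator at px (237–432, 125–210), with the deck and timer at its right end. The covers are raised, with tabs near (262,160), (318,142) and (371,160). The label roll (248,262), bottle (177,247) and marker (344,261) lie in front. The side view shows the three covers standing at somewhat different angles, with the tabs on top.

```bash
cat >> h.py <<'E'
def cloud(c):
    v,u=np.mgrid[0:420,0:560]; z=c["range_z"].astype(float)
    P=np.stack([(u-c["cx"])/c["fx"]*z,(v-c["cy"])/c["fy"]*z,z],-1)
    W=(P-c["t"])@c["R"]; W[z==0]=np.nan; return W
E
python3 - <<'E'
from h import *
T=cloud(np.load("top.npz")); S=cloud(np.load("side.npz"))
z=T[...,2]
m=(abs(z-.108)<.008); m[:, :225]=0; m[:,445:]=0; m[:115]=0; m[220:]=0
m=cv2.morphologyEx(m.astype(np.uint8),cv2.MORPH_OPEN,np.ones((2,2)))>0
P=T[m]; print(len(P),P.mean(0),np.median(P[:,2]))
r=cv2.minAreaRect((P[:,:2]*1000).astype(np.float32)); print(r, cv2.boxPoints(r).round(1).tolist())
# cloud of tall things
for n,W in(("top",T),("side",S)):
    k=(W[...,2]>.135)&(W[...,0]>.4)&(W[...,0]<.75)&(W[...,1]>-.3)&(W[...,1]<.22)
    nb,lab,st,ce=cv2.connectedComponentsWithStats(k.astype(np.uint8))
    for i in range(1,nb):
        if st[i,4]>60:
            Q=W[lab==i]; print(n,st[i],Q.min(0).round(3),Q.max(0).round(3),"top pt",Q[Q[:,2]>np.nanmax(Q[:,2])-.006].mean(0).round(3))
E
```

```text
6373 [nan nan nan] nan
((557.6142578125, -128.1796875), (218.2704315185547, 568.9056396484375), 11.209457397460938) [[395.29998779296875, 129.60000610351562], [505.8999938964844, -428.3999938964844], [720.0, -386.0], [609.4000244140625, 172.10000610351562]]
top [ 291  137  111   35 1855] [ 0.553 -0.246  0.135] [0.652 0.005 0.297] top pt [ 0.615 -0.055  0.293]
top [ 234  141   55   29 1175] [0.567 0.014 0.135] [0.663 0.137 0.28 ] top pt [0.573 0.077 0.276]
side [ 255  169   90   91 4290] [ 0.564 -0.117  0.135] [0.663 0.14  0.295] top pt [ 0.614 -0.054  0.292]
side [ 198  204   62   76 2763] [ 0.549 -0.246  0.135] [ 0.652 -0.12   0.278] top pt [ 0.558 -0.181  0.275]
```

```bash
python3 - <<'E'
from h import *
T=cloud(np.load("top.npz")); S=cloud(np.load("side.npz"))
for n,W in(("top",T),("side",S)):
    k=(abs(W[...,2]-.108)<.006)&(W[...,0]>.4)&(W[...,0]<.76)&(W[...,1]>-.36)&(W[...,1]<.2)
    nb,lab,st,ce=cv2.connectedComponentsWithStats(k.astype(np.uint8)); i=1+st[1:,4].argmax()
    P=W[lab==i]; print(n,len(P),np.median(P[:,2]))
    r=cv2.minAreaRect((P[:,:2]*1000).astype(np.float32)); print(np.round(r[0],1),r[1:],cv2.boxPoints(r).round(0).tolist())
# plane fits in slices
A=np.concatenate([T.reshape(-1,3),S.reshape(-1,3)]); A=A[~np.isnan(A[:,0])]
for nm,lo,hi in(("L",.02,.13),("M",-.11,-.005),("R",-.235,-.13)):
  for src,B in(("top",T.reshape(-1,3)),("side",S.reshape(-1,3))):
    Q=B[(B[:,2]>.15)&(B[:,2]<.235)&(B[:,0]>.5)&(B[:,0]<.7)&(B[:,1]>lo)&(B[:,1]<hi)]
    if len(Q)<50: continue
    # ransac-ish
    best=None;rng=np.random.default_rng(0)
    for _ in range(300):
        a,b,c=Q[rng.choice(len(Q),3,False)]; nn=np.cross(b-a,c-a); l=np.linalg.norm(nn)
        if l<1e-6: continue
        nn/=l; inl=abs((Q-a)@nn)<.002
        if best is None or inl.sum()>best.sum(): best=inl
    q=Q[best]; n=np.linalg.svd(q-q.mean(0))[2][2]; n*=np.sign(n[0]); 
    print(nm,src,len(Q),len(q),"n",n.round(3),"c",q.mean(0).round(3),"yaw",np.degrees(np.arctan2(n[1],n[0])).round(2),"open",np.degrees(np.arctan2(n[0],-n[2])).round(1) , "off",(n@q.mean(0)).round(4))
# tab tips
for nm,lo,hi in(("L",.02,.13),("M",-.11,-.005),("R",-.235,-.13)):
  for src,B in(("top",T.reshape(-1,3)),("side",S.reshape(-1,3))):
    Q=B[(B[:,2]>.15)&(B[:,0]>.5)&(B[:,0]<.7)&(B[:,1]>lo)&(B[:,1]<hi)]
    h=Q[:,2].max(); q=Q[Q[:,2]>h-.012]; print(nm,src,q.min(0).round(3),q.max(0).round(3),len(q))
E
```

```text
top 5983 0.10647602709257303
[603.  -98.9] ((499.5034484863281, 210.13009643554688), 87.23255157470703) [[486.0, -343.0], [696.0, -353.0], [720.0, 145.0], [510.0, 156.0]]
side 5159 0.10603943490905975
[601.  -98.1] ((498.5419616699219, 212.93724060058594), 87.34868621826172) [[483.0, -342.0], [696.0, -352.0], [719.0, 146.0], [506.0, 156.0]]
L top 570 512 n [ 0.861 -0.04   0.508] c [0.628 0.075 0.195] yaw -2.68 open 120.5 off 0.6366
L side 1309 952 n [ 0.864 -0.04   0.503] c [0.626 0.075 0.193] yaw -2.63 open 120.2 off 0.6346
M top 123 70 n [ 0.972 -0.05   0.23 ] c [ 0.621 -0.058  0.216] yaw -2.95 open 103.3 off 0.6562
M side 1101 923 n [ 0.966 -0.052  0.252] c [ 0.645 -0.059  0.194] yaw -3.08 open 104.6 off 0.6749
R top 595 523 n [ 0.854 -0.039  0.518] c [ 0.615 -0.182  0.195] yaw -2.6 open 121.2 off 0.6332
R side 1671 1251 n [ 0.851 -0.041  0.524] c [ 0.612 -0.184  0.193] yaw -2.77 open 121.6 off 0.6294
L top [0.567 0.066 0.268] [0.583 0.089 0.28 ] 65
L side [0.564 0.066 0.268] [0.581 0.089 0.28 ] 51
M top [ 0.609 -0.065  0.286] [ 0.62  -0.043  0.297] 63
M side [ 0.606 -0.066  0.283] [ 0.621 -0.043  0.295] 61
R top [ 0.553 -0.193  0.267] [ 0.568 -0.171  0.279] 68
R side [ 0.549 -0.193  0.266] [ 0.568 -0.17   0.278] 65
```

Emit:
send_rows:
  increments:
    - {"xyz": [0, 0, -0.035], "roll": 8.7, "hand": 0.7}
    - {"xyz": [0, 0, -0.035], "roll": 8.7, "hand": 0.7}
    - {"xyz": [0, 0, -0.03], "roll": 8.7, "hand": 0.7}
    - {"xyz": [0.03, -0.03, 0], "roll": 0, "hand": 0.7}
    - {"xyz": [0.035, -0.035, 0], "roll": 0, "hand": 0.7}
    - {"xyz": [0.035, -0.035, 0], "roll": 0, "hand": 0.7}
    - {"xyz": [0.035, -0.035, 0], "roll": 0, "hand": 0.7}
    - {"xyz": [0.035, -0.035, 0], "roll": 0, "hand": 0.7}
  squeeze: 6

```text
clock: 1.1
position: [0.3871, -0.3189, 0.3344]
tool_rot: [-180.0, 0.0, -2.7]
wrist_force: [-0.3, -1.0, -0.0]
width: 0.695
grip_force: 0.0
```

```bash
cat >> h.py <<'E'
EX=np.array([.9989,-.0471,0]); EY=np.array([.0471,.9989,0]); EZ=np.array([0,0,1.])
LY={"L":.1044,"M":-.0256,"R":-.1556}
def tcp(c,th,r=.173):
    lx=.651-r*np.cos(th)+.009*np.sin(th); z=.108+r*np.sin(th)+.009*np.cos(th)-.011
    return EX*lx+EY*LY[c]+EZ*z
def to_tool(d): return np.array([d@EX,-d@EY,-d[2]])
def angle(p,r=None):
    lx=np.dot(p,EX); a=.651-lx; b=p[2]+.011-.108
    return np.arctan2(b,a)-np.arctan2(.009,.173), np.hypot(a,b)
E
python3 - <<'E'
from h import *
s=observe(); p=np.array(s["position"]); print(s["clock"],p,s["tool_rot"],s["wrist_force"])
t=tcp("R",1.02); print(t,to_tool(t-p))
for c,a in(("L",1.042),("M",1.312),("R",1.02)):print(c,tcp(c,a))
for a in(1.02,.9,.8,.7,.6,.5,.4,.3,.2,.1,0): print(a,(to_tool(tcp("R",a)-t)*1000).round(1))
E
```

```text
1.1 [ 0.38705248 -0.31893857  0.33440872] [-1.79979356e+02  2.55883705e-02 -2.74280626e+00] [-0.31877608 -0.95403605 -0.02508256]
[ 0.56017296 -0.18218761  0.24912498] [ 0.16648908 -0.14475452  0.08528374]
L [0.57578179 0.07736783 0.25091123]
M [ 0.61354389 -0.05455843  0.26654213]
R [ 0.56017296 -0.18218761  0.24912498]
1.02 [ 0.  0. -0.]
0.9 [-17.6   0.   11. ]
0.8 [-31.2   0.   21.8]
0.7 [-43.6   0.   33.8]
0.6 [-54.8   0.   47. ]
0.5 [-64.6   0.   61.3]
0.4 [-73.    0.   76.5]
0.3 [-79.7   0.   92.4]
0.2 [-84.9   0.  108.9]
0.1 [-88.4   0.  125.9]
0 [-90.1   0.  143.1]
```

Emit:
send_rows:
  increments:
    - {"xyz": [0.042, -0.036, 0], "roll": 0, "hand": 0.7}
    - {"xyz": [0.042, -0.036, 0], "roll": 0, "hand": 0.7}
    - {"xyz": [0.042, -0.036, 0], "roll": 0, "hand": 0.7}
    - {"xyz": [0.0405, -0.037, 0], "roll": 0, "hand": 0.7}
    - {"xyz": [0, 0, 0.02], "roll": 0, "hand": 0.7}
    - {"xyz": [0, 0, 0.025], "roll": 0, "hand": 0.7}
    - {"xyz": [0, 0, 0.02], "roll": 0, "hand": 0.7}
    - {"xyz": [0, 0, 0], "roll": 0, "hand": 0.7}

```text
clock: 2.1
position: [0.5585, -0.1829, 0.2678]
tool_rot: [-179.9, 0.2, -2.7]
wrist_force: [-0.2, -1.1, 0.8]
width: 0.697
grip_force: 0.0
```

```bash
python3 - <<'E'
from h import *
s=observe(); p=np.array(s["position"]); t=tcp("R",1.02); print(p,to_tool(t-p)); c=read_camera("wrist"); cv2.imwrite("pics/w1.png",c["frame"][:,:,::-1])
E
```

```text
[ 0.55853924 -0.18292023  0.26778898] [ 0.00159742 -0.00080876  0.018664  ]
```

View pics/w1.png

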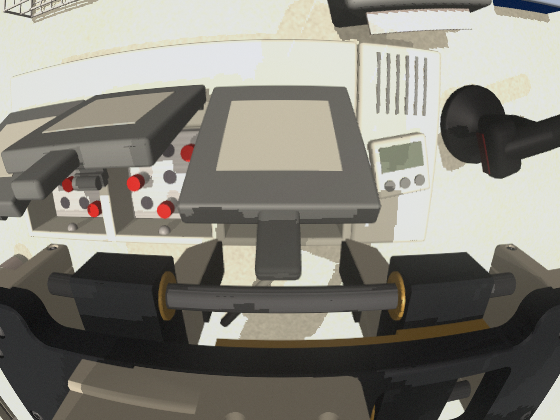

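The wrist view shows the right tab (257–300, 210–278) centred between the fingers (inner faces about 222 and 340). I'll lower the gripper and grip the tab softly.

Emit:
send_rows:
  increments:
    - {"xyz": [0.001, 0, 0.01], "roll": 0, "hand": 0.7}
    - {"xyz": [0, 0, 0.0085], "roll": 0, "hand": 0.7}
    - {"xyz": [0, 0, 0], "roll": 0, "hand": 0}
    - {"xyz": [0, 0, 0], "roll": 0, "hand": 0}
    - {"xyz": [0, 0, 0], "roll": 0, "hand": 0}
    - {"xyz": [0, 0, 0], "roll": 0, "hand": 0}
    - {"xyz": [0, 0, 0], "roll": 0, "hand": 0}
  squeeze: 7

```text
clock: 3.02
position: [0.5606, -0.1814, 0.2514]
tool_rot: [-179.8, -0.0, -2.7]
wrist_force: [1.0, 8.7, 1.9]
width: 0.259
grip_force: 7.0
```

Emit:
send_rows:
  increments:
    - {"xyz": [0, -0.001, 0], "roll": 0, "hand": 0}
    - {"xyz": [-0.003, 0, 0.002], "roll": 0, "hand": 0}
    - {"xyz": [-0.003, 0, 0.002], "roll": 0, "hand": 0}
    - {"xyz": [-0.003, 0, 0.002], "roll": 0, "hand": 0}
    - {"xyz": [-0.003, 0, 0.002], "roll": 0, "hand": 0}

```text
clock: 3.65
position: [0.5487, -0.1808, 0.244]
tool_rot: [-179.9, -0.1, -2.7]
wrist_force: [0.3, 6.7, 4.8]
width: 0.26
grip_force: 7.0
```

```bash
cat >> h.py <<'E'
def st(c,tg=()):
    s=observe(); p=np.array(s["position"]); a,r=angle(p); print(s["clock"],p.round(4),"F",np.round(s["wrist_force"],1),"w",round(s["width"],3),s["grip_force"],"theta",a.round(3),"r",r.round(4))
    q=p
    for th in tg:
        t=tcp(c,th); print(th,(to_tool(t-q)*1000).round(1)); q=t
E
python3 -c "
from h import *
st('R',[.9,.8,.7,.6,.5,.4,.3])"
```

```text
3.65 [ 0.5487 -0.1808  0.244 ] F [0.3 6.7 4.8] w 0.26 7.001059502363205 theta 0.948 r 0.1747
0.9 [-6.1  0.9  5.9]
0.8 [-13.6  -0.   10.7]
0.7 [-12.4  -0.   12. ]
0.6 [-11.2  -0.   13.2]
0.5 [-9.8  0.  14.3]
0.4 [-8.3 -0.  15.2]
0.3 [-6.8  0.  15.9]
```

Emit:
send_rows:
  increments:
    - {"xyz": [-0.0025, -0.001, 0.002], "roll": 0, "hand": 0}
    - {"xyz": [-0.0025, -0.001, 0.002], "roll": 0, "hand": 0}
    - {"xyz": [-0.0025, 0, 0.002], "roll": 0, "hand": 0}
    - {"xyz": [-0.0025, 0, 0.002], "roll": 0, "hand": 0}
    - {"xyz": [-0.0025, 0, 0.002], "roll": 0, "hand": 0}
    - {"xyz": [-0.0025, 0, 0.002], "roll": 0, "hand": 0}

```text
clock: 4.4
position: [0.5337, -0.18, 0.2323]
tool_rot: [179.9, -0.1, -2.7]
wrist_force: [-1.6, -1.1, 4.8]
width: 0.264
grip_force: 7.0
```

```bash
python3 -c "
from h import *
st('R',[.8,.7,.6,.5,.4,.3])"
```

```text
4.4 [ 0.5337 -0.18    0.2323] F [-1.6 -1.1  4.8] w 0.264 7.000513896346092 theta 0.839 r 0.174
0.8 [-4.6  1.   4.9]
0.7 [-12.4  -0.   12. ]
0.6 [-11.2  -0.   13.2]
0.5 [-9.8  0.  14.3]
0.4 [-8.3 -0.  15.2]
0.3 [-6.8  0.  15.9]
```

Emit:
send_rows:
  increments:
    - {"xyz": [-0.0028, 0, 0.0028], "roll": 0, "hand": 0}
    - {"xyz": [-0.0028, 0, 0.0028], "roll": 0, "hand": 0}
    - {"xyz": [-0.0028, 0, 0.0028], "roll": 0, "hand": 0}
    - {"xyz": [-0.0028, 0, 0.0028], "roll": 0, "hand": 0}

```text
clock: 4.9
position: [0.5222, -0.1794, 0.2209]
tool_rot: [179.9, -0.1, -2.7]
wrist_force: [-3.0, -0.5, 5.5]
width: 0.259
grip_force: 7.0
```

Emit:
send_rows:
  increments:
    - {"xyz": [-0.0025, 0, 0.0025], "roll": 0, "hand": 0}
    - {"xyz": [-0.0025, 0, 0.0028], "roll": 0, "hand": 0}
    - {"xyz": [-0.0025, 0, 0.0028], "roll": 0, "hand": 0}
    - {"xyz": [-0.0025, 0, 0.0028], "roll": 0, "hand": 0}

```text
clock: 5.4
position: [0.5122, -0.1789, 0.2095]
tool_rot: [179.9, -0.0, -2.7]
wrist_force: [-2.8, -2.1, 5.0]
width: 0.261
grip_force: 7.0
```

```bash
python3 -c "
from h import *
st('R',[.7,.6,.5,.4,.3])"
```

```text
5.4 [ 0.5122 -0.1789  0.2095] F [-2.8 -2.1  5. ] w 0.261 7.000905945897102 theta 0.658 r 0.1727
0.7 [ 4.5  1.1 -5.8]
0.6 [-11.2  -0.   13.2]
0.5 [-9.8  0.  14.3]
0.4 [-8.3 -0.  15.2]
0.3 [-6.8  0.  15.9]
```

Force is steady at about 2–3 N tangential, so the cover is moving freely. I'll continue.

Emit:
send_rows:
  increments:
    - {"xyz": [-0.0022, 0, 0.0027], "roll": 0, "hand": 0}
    - {"xyz": [-0.0022, 0, 0.0027], "roll": 0, "hand": 0}
    - {"xyz": [-0.0022, 0, 0.0027], "roll": 0, "hand": 0}
    - {"xyz": [-0.0022, 0, 0.0027], "roll": 0, "hand": 0}

```text
clock: 5.9
position: [0.5037, -0.1784, 0.1982]
tool_rot: [179.9, -0.0, -2.7]
wrist_force: [-1.4, -5.3, 2.4]
width: 0.26
grip_force: 7.0
```

Emit:
send_rows:
  increments:
    - {"xyz": [-0.002, 0, 0.0028], "roll": 0, "hand": 0}
    - {"xyz": [-0.002, 0, 0.0028], "roll": 0, "hand": 0}
    - {"xyz": [-0.002, 0, 0.0028], "roll": 0, "hand": 0}
    - {"xyz": [-0.002, 0, 0.0028], "roll": 0, "hand": 0}

```text
clock: 6.4
position: [0.4962, -0.1781, 0.187]
tool_rot: [179.9, -0.1, -2.7]
wrist_force: [0.9, -5.3, 1.7]
width: 0.258
grip_force: 7.0
```

```bash
python3 -c "
from h import *
st('R',[.5,.4,.3,.2,.1,0])"
```

```text
6.4 [ 0.4962 -0.1781  0.187 ] F [ 0.9 -5.3  1.7] w 0.258 7.000178620219231 theta 0.497 r 0.1723
0.5 [-0.5  1.1 -0.9]
0.4 [-8.3 -0.  15.2]
0.3 [-6.8  0.  15.9]
0.2 [-5.2  0.  16.5]
0.1 [-3.5 -0.  17. ]
0 [-1.8  0.  17.2]
```

Emit:
send_rows:
  increments:
    - {"xyz": [-0.0016, 0.0005, 0.003], "roll": 0, "hand": 0}
    - {"xyz": [-0.0016, 0, 0.003], "roll": 0, "hand": 0}
    - {"xyz": [-0.0016, 0, 0.003], "roll": 0, "hand": 0}
    - {"xyz": [-0.0016, 0, 0.003], "roll": 0, "hand": 0}

```text
clock: 6.9
position: [0.4893, -0.1778, 0.1749]
tool_rot: [180.0, -0.0, -2.7]
wrist_force: [0.8, -4.9, 1.6]
width: 0.262
grip_force: 7.0
```

Emit:
send_rows:
  increments:
    - {"xyz": [-0.0014, 0, 0.003], "roll": 0, "hand": 0}
    - {"xyz": [-0.0014, 0, 0.003], "roll": 0, "hand": 0}
    - {"xyz": [-0.0014, 0, 0.003], "roll": 0, "hand": 0}
    - {"xyz": [-0.0014, 0, 0.003], "roll": 0, "hand": 0}

```text
clock: 7.4
position: [0.4836, -0.1774, 0.163]
tool_rot: [180.0, -0.0, -2.7]
wrist_force: [0.4, -5.3, 1.1]
width: 0.257
grip_force: 7.0
```

Emit:
send_rows:
  increments:
    - {"xyz": [-0.0013, 0, 0.003], "roll": 0, "hand": 0}
    - {"xyz": [-0.0013, 0, 0.003], "roll": 0, "hand": 0}
    - {"xyz": [-0.0013, 0, 0.003], "roll": 0, "hand": 0}
    - {"xyz": [-0.0013, 0, 0.003], "roll": 0, "hand": 0}

```text
clock: 7.9
position: [0.4789, -0.1772, 0.1511]
tool_rot: [180.0, -0.1, -2.7]
wrist_force: [2.7, -5.0, 1.2]
width: 0.255
grip_force: 7.0
```

```bash
python3 -c "
from h import *
st('R',[.3,.2,.1,0])"
```

```text
7.9 [ 0.4789 -0.1772  0.1511] F [ 2.7 -5.   1.2] w 0.255 7.00006328523159 theta 0.266 r 0.173
0.3 [ 1.7  1.1 -5.7]
0.2 [-5.2  0.  16.5]
0.1 [-3.5 -0.  17. ]
0 [-1.8  0.  17.2]
```

```bash
cat >> h.py <<'E'
def cover_angle(c):
    # angle from plane fit of the cover's outer face seen by the side camera (back of the covers)
    W=cloud(read_camera("side")).reshape(-1,3); W=W[~np.isnan(W[:,0])]
    lx=W@EX-.651; ly=W@EY-LY[c]; z=W[:,2]-.108; out=[]
    m=(abs(ly)<.05)&(z>.012)&(np.hypot(lx,z)<.14)&(np.hypot(lx,z)>.03)&(lx<.03)
    th=np.arctan2(z[m],-lx[m])-np.arcsin(.016/np.hypot(lx[m],z[m]))
    h,e=np.histogram(th,np.arange(-.2,1.9,.02)); i=h.argmax(); print(c,"cover angle",np.median(th[abs(th-e[i]-.01)<.04]).round(3),m.sum())
E
python3 -c "
from h import *
for c in 'RML': cover_angle(c)"
```

```text
R cover angle 0.313 1640
M cover angle 1.333 1362
L cover angle 1.057 1389
```

Emit:
send_rows:
  increments:
    - {"xyz": [-0.001, 0, 0.003], "roll": 0, "hand": 0}
    - {"xyz": [-0.001, 0, 0.003], "roll": 0, "hand": 0}
    - {"xyz": [-0.001, 0, 0.003], "roll": 0, "hand": 0}
    - {"xyz": [-0.001, 0, 0.003], "roll": 0, "hand": 0}
    - {"xyz": [-0.0008, 0, 0.003], "roll": 0, "hand": 0}

```text
clock: 8.68
position: [0.4742, -0.177, 0.1361]
tool_rot: [180.0, -0.1, -2.7]
wrist_force: [2.6, -4.4, 1.1]
width: 0.262
grip_force: 7.0
```

```bash
python3 -c "
from h import *
cover_angle('R'); st('R',[.1,0])"
```

```text
R cover angle 0.227 1566
8.725 [ 0.4741 -0.177   0.1358] F [ 2.1 -5.5 -1. ] w 0.264 6.9999173283576965 theta 0.174 r 0.1735
0.1 [-2.1  1.1 12.6]
0 [-1.8  0.  17.2]
```

Emit:
send_rows:
  increments:
    - {"xyz": [0, 0.0005, 0], "roll": 0, "hand": 0}
    - {"xyz": [-0.0006, 0, 0.005], "roll": 0, "hand": 0}
    - {"xyz": [-0.0006, 0, 0.005], "roll": 0, "hand": 0}
    - {"xyz": [-0.0006, 0, 0.005], "roll": 0, "hand": 0}
    - {"xyz": [-0.0005, 0, 0.005], "roll": 0, "hand": 0}
    - {"xyz": [-0.0005, 0, 0.005], "roll": 0, "hand": 0}
  squeeze: 28

```text
clock: 9.48
position: [0.4701, -0.1768, 0.1114]
tool_rot: [-180.0, 0.1, -2.7]
wrist_force: [-4.3, -2.2, 6.5]
width: 0.262
grip_force: 28.0
```

```bash
python3 -c "
from h import *
cover_angle('R'); st('R',[.1,0])"
```

```text
R cover angle 0.089 1410
9.525 [ 0.47   -0.1768  0.1105] F [-2.2 -2.2 -0.2] w 0.259 28.000030517578125 theta 0.026 r 0.1738
0.1 [  2.    1.1 -12.7]
0 [-1.8  0.  17.2]
```

Emit:
send_rows:
  increments:
    - {"xyz": [0, 0, 0.004], "roll": 0, "hand": 0}
    - {"xyz": [0, 0, 0.003], "roll": 0, "hand": 0}
    - {"xyz": [0, 0, 0], "roll": 0, "hand": 0}

```text
clock: 9.9
position: [0.4695, -0.1768, 0.1029]
tool_rot: [-179.9, 0.2, -2.7]
wrist_force: [-3.5, -3.6, -2.7]
width: 0.258
grip_force: 28.0
```

```bash
python3 -c "
from h import *
cover_angle('R'); st('R',[0])"
```

```text
R cover angle 0.039 1361
9.95 [ 0.4695 -0.1768  0.1029] F [-3.1 -3.7 -4. ] w 0.259 27.999602258205414 theta -0.018 r 0.1738
0 [ 0.7  1.1 -3.1]
```

Emit:
send_rows:
  increments:
    - {"xyz": [0, 0, 0.003], "roll": 0, "hand": 0}
    - {"xyz": [0, 0, 0.002], "roll": 0, "hand": 0}
    - {"xyz": [0, 0, 0], "roll": 0, "hand": 0}

```text
clock: 10.32
position: [0.4698, -0.1769, 0.1017]
tool_rot: [180.0, 0.1, -2.7]
wrist_force: [-14.4, 0.9, 31.7]
width: 0.262
grip_force: 28.0
```

```bash
python3 -c "
from h import *
cover_angle('R'); st('R',[0])"
```

```text
R cover angle 0.034 1362
10.375 [ 0.4697 -0.1769  0.1017] F [-13.1   0.9  31.7] w 0.26 28.003067672252655 theta -0.025 r 0.1735
0 [ 0.4  1.  -4.3]
```

Emit:
send_rows:
  increments:
    - {"xyz": [0, 0, -0.0045], "roll": 0, "hand": 0}
    - {"xyz": [0, 0, 0], "roll": 0, "hand": 0.6}
    - {"xyz": [0, 0, 0], "roll": 0, "hand": 0.6}
    - {"xyz": [0, 0, 0], "roll": 0, "hand": 0.6}
    - {"xyz": [0, 0, -0.04], "roll": 0, "hand": 0.6}
    - {"xyz": [0, 0, -0.06], "roll": 0, "hand": 0.6}
    - {"xyz": [0, 0, -0.06], "roll": 0, "hand": 0.6}
    - {"xyz": [0, 0, -0.06], "roll": 0, "hand": 0.6}
  squeeze: 6

```text
clock: 11.38
position: [0.4706, -0.1768, 0.3255]
tool_rot: [-180.0, -0.0, -2.7]
wrist_force: [0.7, 0.5, 0.2]
width: 0.6
grip_force: 0.0
```

Emit:
send_rows:
  increments:
    - {"xyz": [0.035, -0.033, 0], "roll": 0, "hand": 0.6}
    - {"xyz": [0.035, -0.033, 0], "roll": 0, "hand": 0.6}
    - {"xyz": [0.035, -0.032, 0], "roll": 0, "hand": 0.6}
    - {"xyz": [0.033, -0.032, 0], "roll": 0, "hand": 0.6}
    - {"xyz": [0, 0, 0], "roll": 0, "hand": 0.6}

```text
clock: 12.0
position: [0.6162, -0.0514, 0.322]
tool_rot: [-179.9, 0.1, -2.5]
wrist_force: [-1.0, -1.3, -0.1]
width: 0.603
grip_force: 0.0
```

```bash
python3 -c "
from h import *
cover_angle('R'); cover_angle('M'); st('M',[1.312,1.2,1.1,1,.9,.8,.7])"
```

```text
R cover angle 0.037 1359
M cover angle 1.333 1372
12.1 [ 0.6146 -0.0537  0.3229] F [-1.  -0.7  0.5] w 0.601 0.0 theta 1.367 r 0.2285
1.312 [-1.   1.  56.4]
1.2 [-18.7   0.    5. ]
1.1 [-16.2  -0.    6.2]
1 [-15.4  -0.    7.8]
0.9 [-14.6   0.    9.3]
0.8 [-13.6  -0.   10.7]
0.7 [-12.4  -0.   12. ]
```

Emit:
send_rows:
  increments:
    - {"xyz": [-0.001, 0, 0.02], "roll": 0, "hand": 0.6}
    - {"xyz": [0, 0, 0.02], "roll": 0, "hand": 0.6}
    - {"xyz": [0, 0, 0.0165], "roll": 0, "hand": 0.6}
    - {"xyz": [0, 0, 0], "roll": 0, "hand": 0}
    - {"xyz": [0, 0, 0], "roll": 0, "hand": 0}
    - {"xyz": [0, 0, 0], "roll": 0, "hand": 0}
    - {"xyz": [0, 0, 0], "roll": 0, "hand": 0}
  squeeze: 6

```text
clock: 12.98
position: [0.614, -0.0537, 0.268]
tool_rot: [-180.0, -0.1, -2.7]
wrist_force: [0.2, 1.8, 2.1]
width: 0.262
grip_force: 6.0
```

Emit:
send_rows:
  increments:
    - {"xyz": [-0.006, 0, 0.0015], "roll": 0, "hand": 0}
    - {"xyz": [-0.006, 0, 0.0015], "roll": 0, "hand": 0}
    - {"xyz": [-0.006, 0, 0.002], "roll": 0, "hand": 0}
    - {"xyz": [-0.006, 0, 0.002], "roll": 0, "hand": 0}
    - {"xyz": [-0.005, 0, 0.002], "roll": 0, "hand": 0}
    - {"xyz": [-0.005, 0, 0.002], "roll": 0, "hand": 0}

```text
clock: 13.72
position: [0.5794, -0.052, 0.2561]
tool_rot: [-180.0, 0.0, -2.7]
wrist_force: [0.9, 2.4, 4.6]
width: 0.261
grip_force: 6.0
```

```bash
python3 -c "
from h import *
cover_angle('M'); st('M',[1.1,1,.9,.8,.7])"
```

```text
M cover angle 1.132 1528
13.775 [ 0.5788 -0.052   0.2557] F [0.4 1.9 3.5] w 0.262 6.000214219093323 theta 1.101 r 0.1736
1.1 [-0.   1.   0.5]
1 [-15.4  -0.    7.8]
0.9 [-14.6   0.    9.3]
0.8 [-13.6  -0.   10.7]
0.7 [-12.4  -0.   12. ]
```

Emit:
send_rows:
  increments:
    - {"xyz": [-0.005, 0, 0.0028], "roll": 0, "hand": 0}
    - {"xyz": [-0.005, 0, 0.0028], "roll": 0, "hand": 0}
    - {"xyz": [-0.005, 0, 0.0028], "roll": 0, "hand": 0}
    - {"xyz": [-0.005, 0, 0.0032], "roll": 0, "hand": 0}
    - {"xyz": [-0.005, 0, 0.0032], "roll": 0, "hand": 0}
    - {"xyz": [-0.004, 0, 0.003], "roll": 0, "hand": 0}

```text
clock: 14.52
position: [0.5502, -0.0506, 0.2381]
tool_rot: [-180.0, 0.1, -2.7]
wrist_force: [-1.3, 2.3, 6.4]
width: 0.257
grip_force: 6.0
```

Emit:
send_rows:
  increments:
    - {"xyz": [-0.003, 0, 0.0022], "roll": 0, "hand": 0}
    - {"xyz": [-0.003, 0, 0.0022], "roll": 0, "hand": 0}
    - {"xyz": [-0.003, 0, 0.0024], "roll": 0, "hand": 0}

```text
clock: 14.9
position: [0.5414, -0.0502, 0.2313]
tool_rot: [-180.0, 0.0, -2.7]
wrist_force: [-0.7, 3.3, 4.3]
width: 0.258
grip_force: 6.0
```

Emit:
send_rows:
  increments:
    - {"xyz": [-0.0028, 0, 0.0024], "roll": 0, "hand": 0}
    - {"xyz": [-0.0028, 0, 0.0024], "roll": 0, "hand": 0}
    - {"xyz": [-0.0028, 0, 0.0026], "roll": 0, "hand": 0}

```text
clock: 15.28
position: [0.5331, -0.0498, 0.2239]
tool_rot: [-180.0, 0.0, -2.7]
wrist_force: [-1.3, 2.3, 5.7]
width: 0.265
grip_force: 6.0
```

```bash
python3 -c "
from h import *
cover_angle('M'); st('M',[.8,.7,.6])"
```

```text
M cover angle 0.825 1634
15.325 [ 0.5327 -0.0498  0.2235] F [-1.2  3.7  3.8] w 0.261 6.000163033604622 theta 0.774 r 0.172
0.8 [ 2.5  1.  -3.9]
0.7 [-12.4  -0.   12. ]
0.6 [-11.2   0.   13.2]
```

Emit:
send_rows:
  increments:
    - {"xyz": [-0.0026, 0, 0.0025], "roll": 0, "hand": 0}
    - {"xyz": [-0.0026, 0, 0.0025], "roll": 0, "hand": 0}
    - {"xyz": [-0.0026, 0, 0.0025], "roll": 0, "hand": 0}

```text
clock: 15.7
position: [0.5256, -0.0495, 0.2163]
tool_rot: [-180.0, 0.0, -2.7]
wrist_force: [-0.9, 4.5, 3.5]
width: 0.262
grip_force: 6.0
```

Emit:
send_rows:
  increments:
    - {"xyz": [-0.0024, 0, 0.0026], "roll": 0, "hand": 0}
    - {"xyz": [-0.0024, 0, 0.0026], "roll": 0, "hand": 0}
    - {"xyz": [-0.0024, 0, 0.0026], "roll": 0, "hand": 0}

```text
clock: 16.08
position: [0.5184, -0.0492, 0.2085]
tool_rot: [-180.0, -0.0, -2.7]
wrist_force: [-0.7, 3.1, 3.3]
width: 0.259
grip_force: 6.0
```

```bash
python3 -c "
from h import *
cover_angle('M'); st('M',[.6,.5])"
```

```text
M cover angle 0.707 1640
16.125 [ 0.5181 -0.0491  0.2082] F [-0.8  4.7  1.6] w 0.26 6.0001735389232635 theta 0.651 r 0.1719
0.6 [-6.5  0.9  6.1]
0.5 [-9.8  0.  14.3]
```

Emit:
send_rows:
  increments:
    - {"xyz": [-0.0023, 0, 0.0027], "roll": 0, "hand": 0}
    - {"xyz": [-0.0023, 0, 0.0027], "roll": 0, "hand": 0}
    - {"xyz": [-0.0022, 0, 0.0027], "roll": 0, "hand": 0}

```text
clock: 16.5
position: [0.5117, -0.0488, 0.2005]
tool_rot: [-180.0, -0.0, -2.7]
wrist_force: [1.0, 4.5, 2.6]
width: 0.263
grip_force: 6.0
```

Emit:
send_rows:
  increments:
    - {"xyz": [-0.002, 0, 0.0028], "roll": 0, "hand": 0}
    - {"xyz": [-0.002, 0, 0.0028], "roll": 0, "hand": 0}
    - {"xyz": [-0.002, 0, 0.0028], "roll": 0, "hand": 0}

```text
clock: 16.88
position: [0.5055, -0.0485, 0.192]
tool_rot: [-180.0, 0.0, -2.7]
wrist_force: [-0.2, 5.1, 2.9]
width: 0.26
grip_force: 6.0
```

```bash
python3 -c "
from h import *
cover_angle('M'); st('M',[.5,.4])"
```

```text
M cover angle 0.591 1604
16.925 [ 0.5052 -0.0486  0.1916] F [0.  4.3 0.4] w 0.26 6.00006066262722 theta 0.529 r 0.1723
0.5 [-3.5  0.9  3.8]
0.4 [-8.3  0.  15.2]
```

Emit:
send_rows:
  increments:
    - {"xyz": [-0.0018, -0.0005, 0.0029], "roll": 0, "hand": 0}
    - {"xyz": [-0.0018, 0, 0.0029], "roll": 0, "hand": 0}
    - {"xyz": [-0.0018, 0, 0.0029], "roll": 0, "hand": 0}

```text
clock: 17.3
position: [0.5001, -0.0482, 0.1834]
tool_rot: [180.0, 0.0, -2.7]
wrist_force: [-2.9, 1.6, 4.1]
width: 0.258
grip_force: 6.0
```

Emit:
send_rows:
  increments:
    - {"xyz": [-0.0016, 0, 0.003], "roll": 0, "hand": 0}
    - {"xyz": [-0.0016, 0, 0.003], "roll": 0, "hand": 0}
    - {"xyz": [-0.0016, 0, 0.003], "roll": 0, "hand": 0}

```text
clock: 17.68
position: [0.4953, -0.0479, 0.1744]
tool_rot: [180.0, 0.0, -2.7]
wrist_force: [-3.8, -0.8, 3.7]
width: 0.258
grip_force: 6.0
```

Emit:
send_rows:
  increments:
    - {"xyz": [-0.0015, 0, 0.003], "roll": 0, "hand": 0}
    - {"xyz": [-0.0015, 0, 0.003], "roll": 0, "hand": 0}
    - {"xyz": [-0.0015, 0, 0.003], "roll": 0, "hand": 0}

```text
clock: 18.05
position: [0.4911, -0.0477, 0.1654]
tool_rot: [180.0, -0.0, -2.7]
wrist_force: [-3.4, -2.4, 3.9]
width: 0.265
grip_force: 6.0
```

```bash
python3 -c "
from h import *
cover_angle('M'); st('M',[.3,.2])"
```

```text
M cover angle 0.429 1528
18.1 [ 0.491  -0.0477  0.1651] F [-2.8 -2.4 -0.1] w 0.262 6.000102683901787 theta 0.354 r 0.1723
0.3 [-4.3  1.1  8.4]
0.2 [-5.2  0.  16.5]
```

Emit:
send_rows:
  increments:
    - {"xyz": [-0.0014, 0, 0.003], "roll": 0, "hand": 0}
    - {"xyz": [-0.0014, 0, 0.003], "roll": 0, "hand": 0}
    - {"xyz": [-0.0014, 0, 0.003], "roll": 0, "hand": 0}

```text
clock: 18.48
position: [0.4873, -0.0475, 0.1565]
tool_rot: [180.0, -0.1, -2.7]
wrist_force: [-0.1, -3.1, 1.7]
width: 0.261
grip_force: 6.0
```

Emit:
send_rows:
  increments:
    - {"xyz": [-0.0012, 0, 0.003], "roll": 0, "hand": 0}
    - {"xyz": [-0.0011, 0, 0.003], "roll": 0, "hand": 0}
    - {"xyz": [-0.0011, 0, 0.003], "roll": 0, "hand": 0}

```text
clock: 18.85
position: [0.4839, -0.0473, 0.1475]
tool_rot: [180.0, -0.1, -2.7]
wrist_force: [1.9, -4.2, 1.0]
width: 0.259
grip_force: 6.0
```

Emit:
send_rows:
  increments:
    - {"xyz": [-0.001, 0, 0.003], "roll": 0, "hand": 0}
    - {"xyz": [-0.001, 0, 0.003], "roll": 0, "hand": 0}
    - {"xyz": [-0.0009, 0, 0.003], "roll": 0, "hand": 0}

```text
clock: 19.23
position: [0.4808, -0.0472, 0.1385]
tool_rot: [180.0, -0.0, -2.7]
wrist_force: [1.3, -4.6, 1.6]
width: 0.26
grip_force: 6.0
```

```bash
python3 -c "
from h import *
cover_angle('M'); st('M',[.1,0])"
```

```text
M cover angle 0.268 1409
19.275 [ 0.4807 -0.0472  0.1382] F [ 1.6 -6.  -1.1] w 0.261 5.999930910766125 theta 0.188 r 0.1735
0.1 [-2.6  1.1 14.9]
0 [-1.8 -0.  17.2]
```

Emit:
send_rows:
  increments:
    - {"xyz": [0, 0.0005, 0], "roll": 0, "hand": 0}
    - {"xyz": [-0.0008, 0, 0.006], "roll": 0, "hand": 0}
    - {"xyz": [-0.0008, 0, 0.006], "roll": 0, "hand": 0}
    - {"xyz": [-0.0006, 0, 0.006], "roll": 0, "hand": 0}
    - {"xyz": [-0.0005, 0, 0.005], "roll": 0, "hand": 0}
    - {"xyz": [-0.0003, 0, 0.005], "roll": 0, "hand": 0}
    - {"xyz": [0, 0, 0.005], "roll": 0, "hand": 0}
    - {"xyz": [0, 0, 0.003], "roll": 0, "hand": 0}
  squeeze: 28

```text
clock: 20.27
position: [0.4748, -0.0469, 0.1017]
tool_rot: [-180.0, 0.3, -2.7]
wrist_force: [-8.4, -3.9, 2.0]
width: 0.262
grip_force: 28.0
```

Emit:
send_rows:
  increments:
    - {"xyz": [0, 0, 0.002], "roll": 0, "hand": 0}
    - {"xyz": [0, 0, 0], "roll": 0, "hand": 0}

```text
clock: 20.52
position: [0.4747, -0.0469, 0.099]
tool_rot: [-180.0, 0.4, -2.7]
wrist_force: [-6.1, -4.1, -3.2]
width: 0.26
grip_force: 28.0
```

```bash
python3 -c "
from h import *
cover_angle('M'); st('M',[0])"
```

```text
M cover angle 0.047 1202
20.575 [ 0.4747 -0.0469  0.0989] F [-6.6 -4.5 -2.9] w 0.26 27.999701499938965 theta -0.041 r 0.1747
0 [ 1.6  1.1 -7.1]
```

Emit:
send_rows:
  increments:
    - {"xyz": [0, 0, 0.003], "roll": 0, "hand": 0}
    - {"xyz": [0, 0, 0.001], "roll": 0, "hand": 0}
    - {"xyz": [0, 0, 0], "roll": 0, "hand": 0}

```text
clock: 20.95
position: [0.4748, -0.0469, 0.0973]
tool_rot: [-180.0, 0.3, -2.7]
wrist_force: [-14.2, -3.0, 23.0]
width: 0.259
grip_force: 28.0
```

Emit:
send_rows:
  increments:
    - {"xyz": [0, 0, -0.0035], "roll": 0, "hand": 0}
    - {"xyz": [0, 0, 0], "roll": 0, "hand": 0.6}
    - {"xyz": [0, 0, 0], "roll": 0, "hand": 0.6}
    - {"xyz": [0, 0, 0], "roll": 0, "hand": 0.6}
    - {"xyz": [0, 0, -0.04], "roll": 0, "hand": 0.6}
    - {"xyz": [0, 0, -0.06], "roll": 0, "hand": 0.6}
    - {"xyz": [0, 0, -0.06], "roll": 0, "hand": 0.6}
    - {"xyz": [0, 0, -0.06], "roll": 0, "hand": 0.6}
  squeeze: 6

```text
clock: 21.95
position: [0.4773, -0.0471, 0.3221]
tool_rot: [-180.0, -0.0, -2.7]
wrist_force: [1.3, -0.4, -0.2]
width: 0.601
grip_force: 0.0
```

Emit:
send_rows:
  increments:
    - {"xyz": [0.024, -0.033, 0], "roll": 0, "hand": 0.6}
    - {"xyz": [0.024, -0.033, 0], "roll": 0, "hand": 0.6}
    - {"xyz": [0.024, -0.032, 0], "roll": 0, "hand": 0.6}
    - {"xyz": [0.023, -0.032, 0], "roll": 0, "hand": 0.6}
    - {"xyz": [0, 0, 0], "roll": 0, "hand": 0.6}

```text
clock: 22.58
position: [0.5795, 0.08, 0.319]
tool_rot: [-180.0, 0.1, -2.6]
wrist_force: [-0.8, -0.8, -0.0]
width: 0.603
grip_force: 0.0
```

```bash
python3 -c "
from h import *
for c in 'RML': cover_angle(c)
st('L',[1.042,.9,.8,.7])"
```

```text
R cover angle 0.038 1361
M cover angle 0.047 1196
L cover angle 1.058 1395
22.725 [0.5782 0.0776 0.3199] F [ 0.1 -0.2  0.4] w 0.599 0.0 theta 1.186 r 0.2359
1.042 [-2.4  0.3 69. ]
0.9 [-21.   -0.   12.8]
0.8 [-13.6   0.   10.7]
0.7 [-12.4  -0.   12. ]
```

Emit:
send_rows:
  increments:
    - {"xyz": [-0.0024, -0.0005, 0.024], "roll": 0, "hand": 0.6}
    - {"xyz": [0, 0, 0.023], "roll": 0, "hand": 0.6}
    - {"xyz": [0, 0, 0.022], "roll": 0, "hand": 0.6}
    - {"xyz": [0, 0, 0], "roll": 0, "hand": 0}
    - {"xyz": [0, 0, 0], "roll": 0, "hand": 0}
    - {"xyz": [0, 0, 0], "roll": 0, "hand": 0}
    - {"xyz": [0, 0, 0], "roll": 0, "hand": 0}
  squeeze: 6

```text
clock: 23.6
position: [0.5766, 0.0783, 0.2521]
tool_rot: [180.0, -0.1, -2.7]
wrist_force: [-0.1, -0.2, 3.0]
width: 0.258
grip_force: 6.0
```

Emit:
send_rows:
  increments:
    - {"xyz": [-0.004, 0, 0.0024], "roll": 0, "hand": 0}
    - {"xyz": [-0.004, 0, 0.0024], "roll": 0, "hand": 0}
    - {"xyz": [-0.004, 0, 0.0024], "roll": 0, "hand": 0}
    - {"xyz": [-0.004, 0, 0.0025], "roll": 0, "hand": 0}
    - {"xyz": [-0.004, 0, 0.0026], "roll": 0, "hand": 0}

```text
clock: 24.22
position: [0.5561, 0.0794, 0.2387]
tool_rot: [180.0, -0.0, -2.7]
wrist_force: [0.2, -3.4, 4.1]
width: 0.259
grip_force: 6.0
```

```bash
python3 -c "
from h import *
cover_angle('L')
st('L',[.8,.7])"
```

```text
L cover angle 0.925 1434
24.275 [0.5555 0.0794 0.2382] F [-1.  -2.4  3.4] w 0.259 6.000502780079842 theta 0.903 r 0.173
0.8 [-14.2   1.1  10.8]
0.7 [-12.4  -0.   12. ]
```

Emit:
send_rows:
  increments:
    - {"xyz": [-0.0035, 0, 0.0026], "roll": 0, "hand": 0}
    - {"xyz": [-0.0035, 0, 0.0026], "roll": 0, "hand": 0}
  squeeze: 5

```text
clock: 24.52
position: [0.5492, 0.0797, 0.2333]
tool_rot: [180.0, -0.0, -2.7]
wrist_force: [0.9, -4.4, 2.7]
width: 0.263
grip_force: 5.0
```

Emit:
send_rows:
  increments:
    - {"xyz": [-0.002, 0, 0.0016], "roll": 0, "hand": 0}
    - {"xyz": [-0.002, 0, 0.0016], "roll": 0, "hand": 0}

```text
clock: 24.78
position: [0.5453, 0.0799, 0.2301]
tool_rot: [180.0, -0.0, -2.7]
wrist_force: [1.9, -4.8, 1.7]
width: 0.255
grip_force: 5.0
```

Emit:
send_rows:
  increments:
    - {"xyz": [-0.002, 0, 0.0016], "roll": 0, "hand": 0}
    - {"xyz": [-0.002, 0, 0.0016], "roll": 0, "hand": 0}

```text
clock: 25.02
position: [0.5414, 0.0801, 0.2269]
tool_rot: [180.0, -0.0, -2.7]
wrist_force: [1.7, -5.4, 0.6]
width: 0.262
grip_force: 5.0
```

```bash
python3 -c "
from h import *
cover_angle('L')
st('L',[.7,.6])"
```

```text
L cover angle 0.824 1456
25.075 [0.5412 0.0801 0.2267] F [ 0.6 -4.5  0.6] w 0.257 5.000005625188351 theta 0.797 r 0.1728
0.7 [-12.3   1.1  11.3]
0.6 [-11.2  -0.   13.2]
```

Emit:
send_rows:
  increments:
    - {"xyz": [-0.0018, 0.0004, 0.0017], "roll": 0, "hand": 0}
    - {"xyz": [-0.0018, 0, 0.0017], "roll": 0, "hand": 0}

```text
clock: 25.32
position: [0.5377, 0.0802, 0.2236]
tool_rot: [-180.0, -0.0, -2.7]
wrist_force: [2.1, -3.5, -0.2]
width: 0.261
grip_force: 5.0
```

Emit:
send_rows:
  increments:
    - {"xyz": [-0.0018, 0, 0.0017], "roll": 0, "hand": 0}
    - {"xyz": [-0.0018, 0, 0.0017], "roll": 0, "hand": 0}

```text
clock: 25.58
position: [0.5341, 0.0804, 0.2202]
tool_rot: [-180.0, -0.0, -2.7]
wrist_force: [2.7, -1.9, 0.6]
width: 0.26
grip_force: 5.0
```

Emit:
send_rows:
  increments:
    - {"xyz": [-0.0018, 0, 0.0018], "roll": 0, "hand": 0}
    - {"xyz": [-0.0018, 0, 0.0018], "roll": 0, "hand": 0}

```text
clock: 25.82
position: [0.5304, 0.0806, 0.2167]
tool_rot: [-180.0, -0.0, -2.7]
wrist_force: [2.5, -2.6, 0.4]
width: 0.261
grip_force: 5.0
```

```bash
python3 -c "
from h import *
cover_angle('L')
st('L',[.6,.5])"
```

```text
L cover angle 0.736 1447
25.875 [0.5302 0.0806 0.2164] F [ 2.3 -2.5 -0. ] w 0.258 4.999909400939941 theta 0.71 r 0.173
0.6 [-12.5   1.   14.3]
0.5 [-9.8 -0.  14.3]
```

Emit:
send_rows:
  increments:
    - {"xyz": [-0.0018, 0, 0.0019], "roll": 0, "hand": 0}
    - {"xyz": [-0.0018, 0, 0.0019], "roll": 0, "hand": 0}

```text
clock: 26.12
position: [0.5268, 0.0807, 0.2129]
tool_rot: [-180.0, -0.0, -2.7]
wrist_force: [2.5, -2.2, 1.2]
width: 0.26
grip_force: 5.0
```

Emit:
send_rows:
  increments:
    - {"xyz": [-0.0017, 0, 0.002], "roll": 0, "hand": 0}
    - {"xyz": [-0.0017, 0, 0.002], "roll": 0, "hand": 0}

```text
clock: 26.38
position: [0.5233, 0.0809, 0.2089]
tool_rot: [-180.0, 0.0, -2.7]
wrist_force: [0.6, -0.7, 2.6]
width: 0.26
grip_force: 5.0
```

Emit:
send_rows:
  increments:
    - {"xyz": [-0.0017, 0, 0.002], "roll": 0, "hand": 0}
    - {"xyz": [-0.0017, 0, 0.002], "roll": 0, "hand": 0}

```text
clock: 26.62
position: [0.52, 0.081, 0.2049]
tool_rot: [-180.0, 0.0, -2.7]
wrist_force: [0.5, -0.8, 2.3]
width: 0.26
grip_force: 5.0
```

```bash
python3 -c "
from h import *
cover_angle('L')
st('L',[.6,.5,.4,.3])"
```

```text
L cover angle 0.65 1428
26.675 [0.5197 0.081  0.2046] F [ 1.  -0.7  0.6] w 0.261 5.000039264559746 theta 0.618 r 0.1732
0.6 [-2.   1.   2.5]
0.5 [-9.8 -0.  14.3]
0.4 [-8.3  0.  15.2]
0.3 [-6.8 -0.  15.9]
```

Emit:
send_rows:
  increments:
    - {"xyz": [-0.0016, 0, 0.0021], "roll": 0, "hand": 0}
    - {"xyz": [-0.0016, 0, 0.0021], "roll": 0, "hand": 0}

```text
clock: 26.92
position: [0.5167, 0.0812, 0.2007]
tool_rot: [-180.0, 0.0, -2.7]
wrist_force: [-0.2, -0.6, 2.7]
width: 0.261
grip_force: 5.0
```

Emit:
send_rows:
  increments:
    - {"xyz": [-0.0016, 0, 0.0021], "roll": 0, "hand": 0}
    - {"xyz": [-0.0016, 0, 0.0021], "roll": 0, "hand": 0}

```text
clock: 27.18
position: [0.5137, 0.0813, 0.1964]
tool_rot: [-180.0, -0.0, -2.7]
wrist_force: [1.0, 1.1, 2.2]
width: 0.262
grip_force: 5.0
```

Emit:
send_rows:
  increments:
    - {"xyz": [-0.0015, 0, 0.0022], "roll": 0, "hand": 0}
    - {"xyz": [-0.0015, 0, 0.0022], "roll": 0, "hand": 0}

```text
clock: 27.42
position: [0.5107, 0.0814, 0.192]
tool_rot: [-180.0, -0.0, -2.7]
wrist_force: [0.0, 0.2, 1.4]
width: 0.261
grip_force: 5.0
```

```bash
python3 -c "
from h import *
cover_angle('L')
st('L',[.5,.4,.3])"
```

```text
L cover angle 0.565 1416
27.475 [0.5105 0.0814 0.1917] F [0.9 0.4 0.5] w 0.258 5.000047534704208 theta 0.527 r 0.1732
0.5 [-2.5  1.   3.9]
0.4 [-8.3  0.  15.2]
0.3 [-6.8 -0.  15.9]
```

Emit:
send_rows:
  increments:
    - {"xyz": [-0.0014, 0, 0.0022], "roll": 0, "hand": 0}
    - {"xyz": [-0.0014, 0, 0.0022], "roll": 0, "hand": 0}

```text
clock: 27.72
position: [0.5079, 0.0816, 0.1877]
tool_rot: [-180.0, -0.0, -2.7]
wrist_force: [0.2, 1.0, 1.7]
width: 0.263
grip_force: 5.0
```

Emit:
send_rows:
  increments:
    - {"xyz": [-0.0014, 0, 0.0023], "roll": 0, "hand": 0}
    - {"xyz": [-0.0014, 0, 0.0023], "roll": 0, "hand": 0}

```text
clock: 27.98
position: [0.5051, 0.0817, 0.183]
tool_rot: [-180.0, -0.0, -2.7]
wrist_force: [0.8, 1.3, 1.1]
width: 0.26
grip_force: 5.0
```

Emit:
send_rows:
  increments:
    - {"xyz": [-0.0012, 0, 0.0023], "roll": 0, "hand": 0}
    - {"xyz": [-0.0012, 0, 0.0023], "roll": 0, "hand": 0}

```text
clock: 28.22
position: [0.5027, 0.0818, 0.1787]
tool_rot: [-180.0, -0.0, -2.7]
wrist_force: [-0.1, 1.9, 6.1]
width: 0.26
grip_force: 5.0
```

```bash
python3 -c "
from h import *
cover_angle('L')
st('L',[.4,.3])"
```

```text
L cover angle 0.476 1367
28.275 [0.5026 0.0818 0.1785] F [0.  1.8 2.6] w 0.26 5.0000786036252975 theta 0.438 r 0.1732
0.4 [-3.   1.   5.8]
0.3 [-6.8 -0.  15.9]
```

Emit:
send_rows:
  increments:
    - {"xyz": [-0.0006, 0, 0.0012], "roll": 0, "hand": 0}
    - {"xyz": [0, 0, 0], "roll": 0, "hand": 0}

```text
clock: 28.52
position: [0.5022, 0.0818, 0.1776]
tool_rot: [-180.0, -0.0, -2.7]
wrist_force: [-0.3, 2.0, 4.7]
width: 0.263
grip_force: 5.0
```

Emit:
send_rows:
  increments:
    - {"xyz": [-0.0005, 0, 0.0012], "roll": 0, "hand": 0}
    - {"xyz": [0, 0, 0], "roll": 0, "hand": 0}

```text
clock: 28.78
position: [0.5017, 0.0818, 0.1766]
tool_rot: [-180.0, -0.0, -2.7]
wrist_force: [-1.8, 2.0, 6.6]
width: 0.26
grip_force: 5.0
```

```bash
python3 -c "
from h import *
cover_angle('L')
st('L',[.4,.3])"
```

```text
L cover angle 0.467 1363
28.825 [0.5017 0.0818 0.1766] F [-1.   1.6  6.5] w 0.264 5.000177398324013 theta 0.426 r 0.1731
0.4 [-2.2  1.   3.9]
0.3 [-6.8 -0.  15.9]
```

Emit:
send_rows:
  increments:
    - {"xyz": [-0.0003, 0, 0.0012], "roll": 0, "hand": 0}
    - {"xyz": [0, 0, 0], "roll": 0, "hand": 0}
    - {"xyz": [0, 0, 0], "roll": 0, "hand": 0}
  squeeze: 6

```text
clock: 29.2
position: [0.5014, 0.0819, 0.1756]
tool_rot: [-180.0, -0.0, -2.7]
wrist_force: [-2.0, 1.5, 7.7]
width: 0.261
grip_force: 6.0
```

```bash
python3 -c "
from h import *
cover_angle('L')
st('L',[.4,.3])"
```

```text
L cover angle 0.457 1371
29.25 [0.5014 0.0819 0.1756] F [-1.9  2.3  7.2] w 0.262 6.000237241387367 theta 0.42 r 0.1729
0.4 [-1.9  1.   2.9]
0.3 [-6.8 -0.  15.9]
```

Emit:
send_rows:
  increments:
    - {"xyz": [-0.0004, 0, 0.0015], "roll": 0, "hand": 0}
    - {"xyz": [0, 0, 0], "roll": 0, "hand": 0}
    - {"xyz": [0, 0, 0], "roll": 0, "hand": 0}
  squeeze: 7

```text
clock: 29.62
position: [0.5011, 0.0819, 0.1742]
tool_rot: [-180.0, -0.0, -2.7]
wrist_force: [-2.0, 2.0, 8.0]
width: 0.265
grip_force: 7.0
```

```bash
python3 -c "
from h import *
cover_angle('L');cover_angle('L')
st('L',[.4,.3])"
```

```text
L cover angle 0.455 1367
L cover angle 0.456 1372
29.725 [0.5011 0.0819 0.1742] F [-3.3  1.3  8. ] w 0.256 7.000287473201752 theta 0.412 r 0.1726
0.4 [-1.5  1.   1.6]
0.3 [-6.8 -0.  15.9]
```

Emit:
send_rows:
  increments:
    - {"xyz": [-0.0003, 0, 0.001], "roll": 0, "hand": 0}
    - {"xyz": [0, 0, 0], "roll": 0, "hand": 0}
    - {"xyz": [0, 0, 0], "roll": 0, "hand": 0}
  squeeze: 8

```text
clock: 30.1
position: [0.5008, 0.0819, 0.1735]
tool_rot: [-180.0, -0.1, -2.7]
wrist_force: [-2.3, 2.1, 10.8]
width: 0.263
grip_force: 8.0
```

```bash
python3 -c "
from h import *
cover_angle('L')
st('L',[.5,.7,.9,1.1,1.3,1.5,1.6,1.7,1.75])
for a in (1.3,1.5,1.7): pass"
```

```text
L cover angle 0.453 1373
30.15 [0.5008 0.0819 0.1735] F [-1.9  1.6 10.2] w 0.26 8.000353127717972 theta 0.407 r 0.1725
0.5 [  7.1   1.  -14.4]
0.7 [ 21.    0.  -27.5]
0.9 [ 26.   -0.  -22.8]
1.1 [ 30.    0.  -17.2]
1.3 [ 32.8  -0.  -10.8]
1.5 [34.3  0.  -4.1]
1.6 [17.3 -0.   0.5]
1.7 [17.2  0.   2.3]
1.75 [8.5 0.  1.8]
```

Emit:
send_rows:
  increments:
    - {"xyz": [0.001, 0, -0.004], "roll": 0, "hand": 0}
    - {"xyz": [0, 0, 0], "roll": 0, "hand": 0}
    - {"xyz": [0.0065, 0, -0.0115], "roll": 0, "hand": 0}
    - {"xyz": [0.0095, 0, -0.0135], "roll": 0, "hand": 0}
    - {"xyz": [0.0115, 0, -0.0135], "roll": 0, "hand": 0}
    - {"xyz": [0.0125, 0, -0.0118], "roll": 0, "hand": 0}
    - {"xyz": [0.0135, 0, -0.011], "roll": 0, "hand": 0}
  squeeze: 25

```text
clock: 31.02
position: [0.5532, 0.0794, 0.2358]
tool_rot: [180.0, 0.4, -2.7]
wrist_force: [0.8, 0.8, -9.3]
width: 0.258
grip_force: 25.0
```

```bash
python3 -c "
from h import *
cover_angle('L')
st('L',[.9,1.1,1.3,1.5,1.6,1.7,1.75])"
```

```text
L cover angle 0.907 1447
31.075 [0.5553 0.0793 0.2372] F [-2.1  2.4  0. ] w 0.259 24.99962478876114 theta 0.899 r 0.1723
0.9 [-0.4  1.  -0.9]
1.1 [ 30.    0.  -17.2]
1.3 [ 32.8  -0.  -10.8]
1.5 [34.3  0.  -4.1]
1.6 [17.3 -0.   0.5]
1.7 [17.2  0.   2.3]
1.75 [8.5 0.  1.8]
```

Emit:
send_rows:
  increments:
    - {"xyz": [0.0097, 0, -0.0065], "roll": 0, "hand": 0}
    - {"xyz": [0.01, 0, -0.0058], "roll": 0, "hand": 0}
    - {"xyz": [0.0103, 0, -0.005], "roll": 0, "hand": 0}
    - {"xyz": [0.0107, 0, -0.0042], "roll": 0, "hand": 0}
    - {"xyz": [0.011, 0, -0.0035], "roll": 0, "hand": 0}
    - {"xyz": [0.0111, 0, -0.003], "roll": 0, "hand": 0}
    - {"xyz": [0.0113, 0, -0.002], "roll": 0, "hand": 0}
    - {"xyz": [0.0115, 0, -0.0014], "roll": 0, "hand": 0}

```text
clock: 32.08
position: [0.6388, 0.0753, 0.268]
tool_rot: [180.0, 0.4, -2.7]
wrist_force: [-5.0, 2.3, 0.2]
width: 0.257
grip_force: 25.0
```

```bash
python3 -c "
from h import *
cover_angle('L')
st('L',[1.5,1.6,1.7,1.75])"
```

```text
L cover angle 1.412 1117
32.125 [0.6401 0.0752 0.2681] F [-1.5  1.7  1.4] w 0.261 25.00010222196579 theta 1.431 r 0.1718
1.5 [11.9  0.9 -2.1]
1.6 [17.3 -0.   0.5]
1.7 [17.2  0.   2.3]
1.75 [8.5 0.  1.8]
```

Emit:
send_rows:
  increments:
    - {"xyz": [0.01, 0, -0.001], "roll": 0, "hand": 0}
    - {"xyz": [0.01, 0, 0], "roll": 0, "hand": 0}
    - {"xyz": [0.01, 0, 0.0005], "roll": 0, "hand": 0}
    - {"xyz": [0.01, 0, 0.001], "roll": 0, "hand": 0}
    - {"xyz": [0.006, 0, 0.001], "roll": 0, "hand": 0}
    - {"xyz": [0.003, 0, 0.0005], "roll": 0, "hand": 0}

```text
clock: 32.88
position: [0.6894, 0.0729, 0.2664]
tool_rot: [180.0, 0.1, -2.7]
wrist_force: [-4.7, 1.5, -2.7]
width: 0.258
grip_force: 25.0
```

```bash
python3 -c "
from h import *
cover_angle('L')
st('L',[1.7,1.75])"
```

```text
L cover angle 1.693 612
32.925 [0.6896 0.0729 0.2664] F [-3.2  2.2 -3.3] w 0.258 24.999569356441498 theta 1.72 r 0.1728
1.7 [-3.2  0.9 -1. ]
1.75 [8.5 0.  1.8]
```

Next I'll push the last few millimetres to feel the open stop.

Emit:
send_rows:
  increments:
    - {"xyz": [0.003, 0, 0.0005], "roll": 0, "hand": 0}
    - {"xyz": [0.003, 0, 0.0005], "roll": 0, "hand": 0}
    - {"xyz": [0.002, 0, 0.0005], "roll": 0, "hand": 0}
    - {"xyz": [0, 0, 0], "roll": 0, "hand": 0}

```text
clock: 33.42
position: [0.6973, 0.0725, 0.265]
tool_rot: [180.0, 0.1, -2.7]
wrist_force: [-3.2, 2.9, -5.2]
width: 0.26
grip_force: 25.0
```

```bash
python3 -c "
from h import *
cover_angle('L')
st('L',[1.75])"
```

```text
L cover angle 1.737 350
33.475 [0.6973 0.0725 0.265 ] F [-3.5  0.8 -5.2] w 0.259 24.99940037727356 theta 1.765 r 0.1732
1.75 [-2.4  0.9 -0.7]
```

Emit:
send_rows:
  increments:
    - {"xyz": [0.0015, 0, 0], "roll": 0, "hand": 0}
    - {"xyz": [0, 0, 0], "roll": 0, "hand": 0.6}
    - {"xyz": [0, 0, 0], "roll": 0, "hand": 0.6}
    - {"xyz": [0, 0, 0], "roll": 0, "hand": 0.6}
    - {"xyz": [0, 0, -0.02], "roll": 0, "hand": 0.6}
    - {"xyz": [0, 0, -0.03], "roll": 0, "hand": 0.6}
    - {"xyz": [0, 0, -0.03], "roll": 0, "hand": 0.6}
    - {"xyz": [-0.04, 0, 0], "roll": 0, "hand": 0.6}

```text
clock: 34.48
position: [0.6623, 0.0736, 0.3476]
tool_rot: [180.0, -0.5, -2.8]
wrist_force: [-0.1, -1.1, -0.4]
width: 0.599
grip_force: 0.0
```

Emit:
send_rows:
  increments:
    - {"xyz": [-0.05, 0, 0], "roll": 0, "hand": 0.6}
    - {"xyz": [-0.05, 0, 0], "roll": 0, "hand": 0.6}
    - {"xyz": [-0.05, 0, 0], "roll": 0, "hand": 0.6}
    - {"xyz": [0, 0, 0], "roll": 0, "hand": 0.6}
    - {"xyz": [0, 0, 0], "roll": 0, "hand": 0.6}

```text
clock: 35.1
position: [0.5101, 0.0813, 0.3467]
tool_rot: [180.0, -0.2, -2.7]
wrist_force: [0.6, -1.4, -0.5]
width: 0.599
grip_force: 0.0
```

```bash
python3 -c "
from h import *
for c in 'LMR': cover_angle(c)
st('L')
c=read_camera('side'); W=cloud(c); cv2.imwrite('pics/side2.png',c['frame'][:,:,::-1])
lx=W@EX-.651
for k in 'LMR':
  ly=W@EY-LY[k]; m=(abs(ly)<.05)&(lx<-.02)&(lx>-.14)&(W[...,2]>.115)&(W[...,2]<.15)
  if m.sum()>100:
    p=np.polyfit(-lx[m],W[...,2][m],1); print(k,m.sum(),p)
"
```

```text
L cover angle 1.744 361
M cover angle 0.04 1202
R cover angle 0.037 1361
35.25 [0.5105 0.0812 0.3455] F [0.4 0.2 0.3] w 0.602 0.0 theta 0.991 r 0.2877
M 1246 [0.00317356 0.12785561]
R 1406 [-0.00073314  0.12777039]
```

View pics/side2.png

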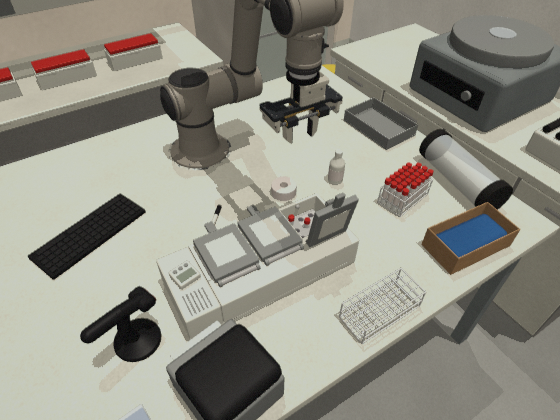

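The side view shows the right cover (225,250) and middle cover (270,232) flat shut, with face slopes of 0.00 rad. The left cover (333,220) stands at its open stop, the bystanders are undisturbed, and the gripper is clear.

```bash
python3 -c "
from rig import finish_job
print(finish_job())"
```

```text
the job is handed in; nothing more can be done
None
```

I handed the job in: the left cover binds at about 0.44 rad (about 11 N felt at the wrist), so I stood it back up against its open stop, and the middle and right covers are snapped fully shut; the hand-in returned no verdict.

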